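Count to the third gap and push the housing in

TASK

Run a closed fingertip along the white rail on top of the divider rack, starting at the red end, touching it over the first, the second and the third gap in that order and stopping at the third; count every gap, filled or empty. Then push the blue housing along the bench with the fingers, without lifting or tipping it, into that third gap until it is fully home against the back wall, and draw the hand clear. Leave the dark housings, the cup and the tape roll where they are.

Things in the scene. Friction and masses are not known exactly. Their poses are not given: they have to be found in the camera images.
- rack: Fixed aluminium rack without a floor: six gaps open towards the robot and above, parted by 7 upright plates 4 mm thick, 36 mm high; pitch 52, gap width 48, depth 66 mm to the back wall (16 mm thick). Origin: on the bench, middle of the line of the plates' front edges (mouths). x into the gaps, y along the row to the left, z up. Gap centres at y = +130, +78, +26, -26, -78, -130 mm.
- rail: White rail of six pads on top of the back wall, 22 mm wide (x), 312 mm long (y); dark lines between pads, in line with the dividers: one 52 mm pad over each gap. Origin: middle of its top face, 74 mm along rack x, 52 mm above the bench when free. The whole rail is sprung and gives straight down up to 6 mm: about 1 N starts it, 5 N bottoms it.
- pad1 (a point): Pad 1 of the rail, over the gap at rack y = +130 mm; 22 x 52 mm, 6 mm thick. The point is the centre of its top face; it moves with the rail.
- pad2 (a point): Pad 2 of the rail, over the gap at rack y = +78 mm; 22 x 52 mm, 6 mm thick. The point is the centre of its top face; it moves with the rail.
- pad3 (a point): Pad 3 of the rail, over the gap at rack y = +26 mm; 22 x 52 mm, 6 mm thick. The point is the centre of its top face; it moves with the rail.
- pad4 (a point): Pad 4 of the rail, over the gap at rack y = -26 mm; 22 x 52 mm, 6 mm thick. The point is the centre of its top face; it moves with the rail.
- pad5 (a point): Pad 5 of the rail, over the gap at rack y = -78 mm; 22 x 52 mm, 6 mm thick. The point is the centre of its top face; it moves with the rail.
- pad6 (a point): Pad 6 of the rail, over the gap at rack y = -130 mm; 22 x 52 mm, 6 mm thick. The point is the centre of its top face; it moves with the rail.
- red_end: Red end cheek, fixed, 82 x 20 x 42 mm, at one end of the rack (rack y = +169 or -169 mm, which end varies). Gaps are counted from this end. Origin: underside, middle of its width, at its front edge.
- grey_end: Grey end cheek of the same size at the other end of the rack. Origin as for the red one.
- housing: Loose closed blue housing on the bench before the rack, 70 (its x) x 38 (its y) x 30 mm high, about 0.25 kg. Origin: centre of its underside. Starts with its x along rack x but turned up to 0.2 rad, front end about 15 to 30 mm short of the mouths, anywhere from the second to the fifth gap. Fully home: centre 31 mm along rack x, tail 4 mm proud of the mouths.
- stored_a: Loose dark housing of the same size, stored in the gap at rack y = +130 mm. Origin: centre of its underside. Leave alone.
- stored_b: Loose dark housing of the same size, stored in the gap at rack y = -78 mm. Origin: centre of its underside. Leave alone.
- cup: Loose steel cup, 70 mm wide, 85 mm high, on the bench beyond the left end of the rack. Origin: centre of its underside. Leave alone.
- tape: Loose roll of brown tape lying flat, 90 mm across, 30 mm high, on the bench beyond the right end of the rack. Origin: centre of its underside. Leave alone.
Mind the look-alikes: they are no part of the job. What is meant by the housing is not brown, and is the larger of those in its own colour. Several things have the shape of the red_end; the one meant has the colours described above.

How it is judged:
By the outcome, as a careful person would: the job done as asked, in the order asked, and still so for the second after the job is handed in, with the robot touching nothing.
It also fails if it takes over 72 s, if anything falls off the work surface, if the arm or the gripper's body presses on something with over 40 N, if the wrist force passes 120 N, or if a joint passes its speed limit or range.

ROBOT

A 6-joint arm with a two-finger parallel gripper is mounted at the origin on the work surface. World frame = base frame: x ahead of the robot, y to its left, z up, the work surface at z = 0. Lengths are in mm, angles in rad, forces in N, time in s.
With the tool pointing down it reaches from about 350 to 875 mm from the base axis. Payload 4.2 kg.
Tool frame: the origin (TCP) lies at the very end of the fingers, on their centre line; the grasp point (between the pads) lies 19 mm behind it (arm.grip_point_offset is the x of the grasp point in the tool frame, in mm); x points along the fingers, z is the direction in which the jaws open and shut, and the axes are right-handed (so a half turn about x gives the same grasp; the last joint's range is limited). The gripper opens to 85 mm and grips with 20 to 120 N. Pads are 22 mm wide; open, the fingers measure 114 mm over their backs; the gripper's body (76 mm by 85 mm) begins 54 mm behind the grasp point. The pads swing forward as they close: fully open they stand 13 mm farther back than shut.
Start: joints at [1.582, 0.385, 0.008, 0, -1.194, -0.259], TCP at [153.263, 605.896, 231.312] pointing down, gripper open.
Joint ranges: [-3.14, 3.14], [-1.21, 2.06], [-1.07, 1.41], [-3.16, 2.05], [-2.99, -0.16], [-3.1, 3.1]. Speed limits (rad/s): [2.79, 2.79, 3.14, 3.14, 3.14, 3.14].

INTERFACE

Orientations are given as [roll, pitch, yaw] about the fixed x, y, z axes, in that order (R = Rz(yaw) Ry(pitch) Rx(roll)).
In Python, from bench import arm, capture, camera_params, job gives the robot as it stands. The module is installed in compiled form; this text tells all that it offers.
- The arm moves only by the tool servo_tool, never from a script. Its argument "plan" is a list of rows, each a list of 2 entries, a list of its own where there are three numbers: the shift along the world's x, y, z in mm, then the turn, a rotation vector about the world's x, y, z in degrees. In form: [[[x, y, z], [ax, ay, az]], ...]. A call has 1 to 20 rows; each row shifts and turns the commanded pose from where the row before left it; what a row does not reach is not made up. A row lasts 1/8 s, in which the tool goes at most 62.5 mm and 10.7 degrees, less where a joint would pass 70% of its speed; a pose out of reach is approached as far as the arm can. A call is refused whole if a number of a shift passes 62.5 or a number of a turn 10.7, either way. A call with a gripper value outside its range is refused whole. "claw" is the finger opening in mm, from 0 to 85.4, set as the call begins (left out, the last holds). The fingers move at their own pace and stop on an object; "newtons" is the grip in N (left out, the last holds). Time passes only in rows, so rows that do not move let the fingers close. It gives the time, the measured TCP pose, the force and the opening at its end, in the units of the state.
- arm.observe(): the state, without advancing time (a new reading comes with each control period).
- capture(name): name is "side" or "top"; returns the picture (384x512x3 uint8, red, green, blue); there is no depth.
- camera_params(name): a dict with "intrinsics" (3x3 intrinsics, pixels), "pose" (4x4, takes a point from camera to world coordinates). Camera axes: x right, y up, looking along -z (the intrinsics and any distortion apply to the point x, -y, -z); pixel columns grow to the right and rows downward; lengths in mm; the calibration is good to about 2 mm. A picture is of the moment at which its call begins. camera_params takes no time and is no camera call.
- job.close_job(): hands the job in, once; it reports no verdict.
The state is a dict: "time_s": time; "joints": joint angles; "joint_velocities": joint speeds; "tau": joint torques, N m; "ee_pos": TCP position; "tcp_rot": TCP orientation; "force": force on the tool from outside, world axes, zero at the start; "moment": the same for the moment, N m; "opening": opening from 0.0 (shut) to 1.0 (fully open).
Only numpy, scipy, OpenCV 4.12 (cv2) and the standard library are available. Lean on these libraries where they do the work, as an engineer would, in place of code of your own. Each camera call takes 0.05 s, during which the arm holds its last target. There are 200 camera calls.

## Working session

There is one attempt and no reset: what is moved stays moved. The work goes in short steps, Python scripts to look and compute and a tool call to move; the robot and the scene stay as the last step left them, time stands still between calls to the robot, and variables do not carry over. Pictures are saved under pics/ and viewed, about 8 in all and at most 12, crops included, and the job is handed in when it is done.

Besides the shell and the picture viewer there is one more tool, called by a JSON object that holds its "api" and its "payload", one argument or row to a line. servo_tool: Moves the arm, as the interface text tells. Its arguments: {"type":"object","properties":{"plan":{"type":"array","items":{"type":"array"}},"claw":{"type":"number"},"newtons":{"type":"number"}},"required":["plan"]}

```bash
mkdir -p pics
cat > h.py <<'E'
import numpy as np, cv2
from bench import arm, capture, camera_params, job
def P(n):
    c=camera_params(n); return c,np.array(c["intrinsics"]),np.array(c["pose"])
def ray(n,uv,z):
    c,K,T=P(n); uv=np.atleast_2d(np.array(uv,float))
    d=np.c_[(uv[:,0]-K[0,2])/K[0,0],-(uv[:,1]-K[1,2])/K[1,1],-np.ones(len(uv))]@T[:3,:3].T
    o=T[:3,3]; return o+d*((z-o[2])/d[:,2])[:,None]
def proj(n,p):
    c,K,T=P(n); q=(np.atleast_2d(p)-T[:3,3])@T[:3,:3]
    return np.c_[K[0,0]*q[:,0]/-q[:,2]+K[0,2],K[1,1]*-q[:,1]/-q[:,2]+K[1,2]]
def snap(n,f):
    im=capture(n); cv2.imwrite(f"pics/{f}.png",cv2.cvtColor(im,cv2.COLOR_RGB2BGR)); return im
E
python3 - <<'E'
from h import *
for n in("top","side"):
    snap(n,n+"0"); print(camera_params(n))
s=arm.observe(); print(s)
E
```

```text
{'intrinsics': array([[496.65731078,   0.        , 254.4306451 ],
       [  0.        , 496.65731078, 196.72351528],
       [  0.        ,   0.        ,   1.        ]]), 'pose': array([[-2.38740489e-02,  9.87156890e-01, -1.57959821e-01,
         3.92412334e+02],
       [-9.99714575e-01, -2.34330092e-02,  4.65421014e-03,
         1.40317029e+01],
       [ 8.92961661e-04,  1.58025851e-01,  9.87434572e-01,
         1.24606273e+03],
       [ 0.00000000e+00,  0.00000000e+00,  0.00000000e+00,
         1.00000000e+00]])}
{'intrinsics': array([[397.53137747,   0.        , 254.28104512],
       [  0.        , 397.53137747, 196.07157991],
       [  0.        ,   0.        ,   1.        ]]), 'pose': array([[ 8.00234821e-01,  3.59419407e-01, -4.80043665e-01,
         1.60615407e+02],
       [-5.99562874e-01,  4.63246301e-01, -6.52631002e-01,
        -5.33829378e+02],
       [-1.21897956e-02,  8.10074413e-01,  5.86200354e-01,
         5.65687225e+02],
       [ 0.00000000e+00,  0.00000000e+00,  0.00000000e+00,
         1.00000000e+00]])}
{'time_s': 0.1, 'joints': array([ 1.58161658e+00,  3.85491851e-01,  6.73999594e-03, -4.65102191e-04,
       -1.19398260e+00, -2.58576518e-01]), 'joint_velocities': array([ 0.00101998, -0.00110919,  0.0009122 ,  0.00155322, -0.00077355,
       -0.00044539]), 'tau': array([-2.18160121e-04, -3.93318307e+01,  1.88928777e+01,  4.19793874e+00,
       -2.60389104e-03,  3.31567648e-06]), 'ee_pos': array([153.12969886, 605.40441295, 230.31033426]), 'tcp_rot': array([ 0.03920139,  1.56881057, -1.77952276]), 'force': array([-0.22112278, -0.2240772 , -0.44649497]), 'moment': array([0.03230545, 0.02722987, 0.07451715]), 'opening': 1.0003145477819335}
```

View pics/top0.png

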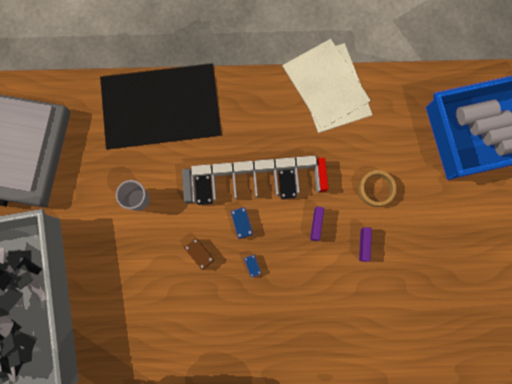

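View pics/side0.png

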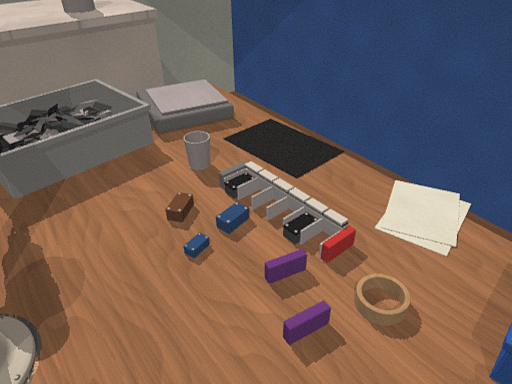

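The top view shows the red cheek at (322,175) on the right, which is rack −y, and the grey cheek at (187,185). So gap 1 is at y=−130 (empty), gap 2 is at −78 (dark stored_b at (288,184)) and gap 3 is at −26.

Look-alikes:
- **Housing:** large blue at (242,222), small blue at (253,266), brown at (199,253). I choose the large blue.
- **Red end:** purple blocks at (317,224) and (366,244), grey cheek at (187,185). I choose the red at (322,175).

```bash
cat > m.py <<'E'
from h import *
def rect(mask,n,z,roi):
    m=np.zeros_like(mask); x0,y0,x1,y1=roi; m[y0:y1,x0:x1]=mask[y0:y1,x0:x1]
    cs,_=cv2.findContours(m,cv2.RETR_EXTERNAL,cv2.CHAIN_APPROX_NONE); c=max(cs,key=cv2.contourArea)
    w=ray(n,c[:,0,:],z)[:,:2].astype(np.float32); return cv2.minAreaRect(w),cv2.contourArea(c)
E
python3 - <<'E'
from m import *
im=cv2.cvtColor(cv2.imread("pics/top0.png"),cv2.COLOR_BGR2HSV); H,S,V=cv2.split(im)
big=cv2.resize(cv2.imread("pics/top0.png")[145:285,170:345],None,fx=4.5,fy=4.2,interpolation=cv2.INTER_CUBIC)
cv2.imwrite("pics/crop.png",big)
red=(((H<6)|(H>174))&(S>180)&(V>100)).astype(np.uint8)
blue=((H>100)&(H<125)&(S>110)).astype(np.uint8)
white=((S<60)&(V>170)).astype(np.uint8)
print("red",rect(red,"top",42,(300,140,345,210)))
print("blue",rect(blue,"top",30,(220,195,265,245)))
print("sm",rect(blue,"top",30,(240,250,270,285)))
white=cv2.morphologyEx(white,cv2.MORPH_CLOSE,np.ones((3,7),np.uint8))
print("rail",rect(white,"top",52,(185,150,320,180)))
E
```

```text
red (((637.3981323242188, -161.61993408203125), (83.6323471069336, 18.770084381103516), 3.066394329071045), 210.5)
blue (((523.5396728515625, 42.08549499511719), (68.33613586425781, 35.299381256103516), 15.04870891571045), 312.5)
sm (((418.1228332519531, 18.035926818847656), (46.49211883544922, 24.419754028320312), 19.486610412597656), 148.5)
rail (((663.4698486328125, 8.585845947265625), (20.99020767211914, 304.6490478515625), 3.5932719707489014), 889.5)
```

View pics/crop.png

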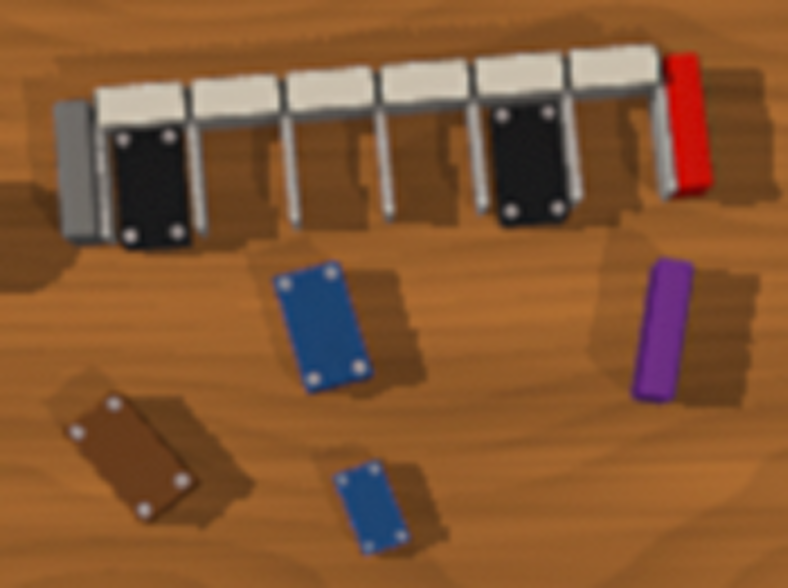

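The crop confirms the large blue housing (twice the small one's area) and the true red cheek, with six pads. Gap 3 from red is the third pad, between stored_b and the centre. Next I work out the frames and the tool orientation.

```bash
cat >> h.py <<'E'
from scipy.spatial.transform import Rotation as Ro
yaw=0.0615; O=np.array([589.2,4.2]); c_,s_=np.cos(yaw),np.sin(yaw); RR=np.array([[c_,-s_],[s_,c_]])
def w(x,y): return O+RR@np.array([x,y])
def r(p): return RR.T@(np.array(p)[:2]-O)
def st():
    s=arm.observe(); R=Ro.from_euler("xyz",s["tcp_rot"]).as_matrix()
    print("t",s["time_s"],"tcp",s["ee_pos"].round(1),"rack",r(s["ee_pos"]).round(1),"F",s["force"].round(1),"open",round(s["opening"]*85.4,1),
     "xdown",R[:,0].round(3),"zaxis deg rel rack y",np.degrees(np.arctan2(R[1,2],R[0,2])-yaw).round(1)-90,"q",s["joints"].round(2)); return s
E
python3 - <<'E'
from h import *
s=st()
for y in(-130,-78,-26): print(y,w(74,y).round(1))
# side check: rail corners & housing
im=cv2.imread("pics/side0.png")
for x,y in((63,156),(85,156),(85,-156),(63,-156),(63,-52),(85,-52)):
    u=proj("side",[*w(x,y),52])[0]; cv2.circle(im,tuple(int(round(8*a)) for a in u),8,(0,255,0),-1,shift=3)
for x,y in((0,0),(82,0),(82,0)):
    pass
for a,b in((35,19),(35,-19),(-35,-19),(-35,19)):
    th=np.radians(15); p=[523.5+a*np.cos(th)-b*np.sin(th),42.1+a*np.sin(th)+b*np.cos(th),30]
    cv2.circle(im,tuple(int(round(8*q)) for q in proj("side",p)[0]),8,(0,255,255),-1,shift=3)
cv2.imwrite("pics/sidechk.png",cv2.resize(im[140:270,170:370],None,fx=4,fy=4))
E
```

```text
t 0.1 tcp [153.1 605.4 230.3] rack [-398.3  626.9] F [-0.2 -0.2 -0.4] open 85.4 xdown [-0.    -0.002 -1.   ] zaxis deg rel rack y -197.7 q [ 1.58  0.39  0.01 -0.   -1.19 -0.26]
-130 [ 671.1 -121. ]
-78 [667.9 -69.1]
-26 [664.7 -17.2]
```

View pics/sidechk.png

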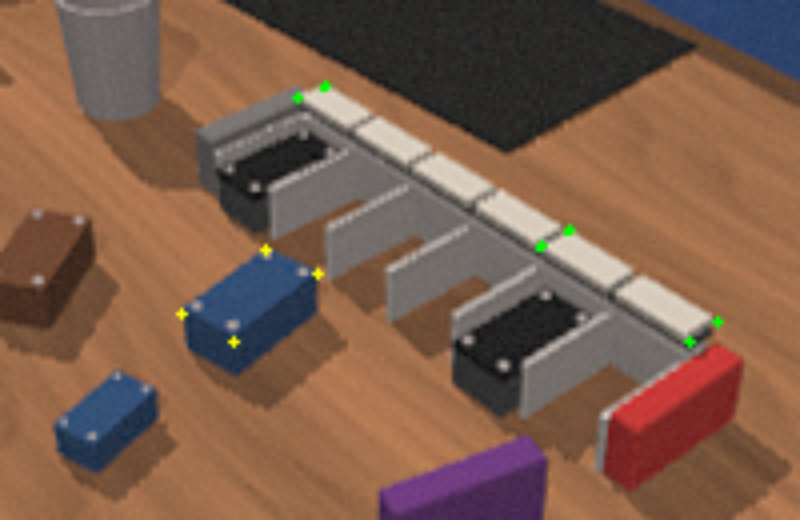

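The side view agrees with the rail frame to about 1 px, and with the housing corners to within a couple of mm. I shut the fingers and move above pad 1 from red, turning the jaw axis along the rack.

{"api": "servo_tool", "payload": {
  "plan": [
    [[26, -36, -6], [0, 0, 0.9]],
    [[26, -36, -6], [0, 0, 0.9]],
    [[26, -36, -6], [0, 0, 0.9]],
    [[26, -36, -6], [0, 0, 0.9]],
    [[26, -36, -6], [0, 0, 0.9]],
    [[26, -36, -6], [0, 0, 0.9]],
    [[26, -36, -6], [0, 0, 0.9]],
    [[26, -36, -6], [0, 0, 0.9]],
    [[26, -36, -6], [0, 0, 0.9]],
    [[26, -36, -6], [0, 0, 0.9]],
    [[26, -36, -6], [0, 0, 0.9]],
    [[26, -36, -6], [0, 0, 0.9]],
    [[26, -36, -6], [0, 0, 0.9]],
    [[26, -36, -6], [0, 0, 0.9]],
    [[26, -36, -6], [0, 0, 0.9]],
    [[26, -36, -6], [0, 0, 0.9]],
    [[26, -36, -6], [0, 0, 0.9]],
    [[26, -36, -6], [0, 0, 0.9]],
    [[26, -36, -6], [0, 0, 0.9]],
    [[0, 0, 0], [0, 0, 0]]
  ],
  "claw": 0,
  "newtons": 20
}}

```text
time_s: 2.6
ee_pos: [647.6, -80.6, 115.4]
tcp_rot: [-1.502, 1.568, -3.027]
force: [-1.0, 0.7, 0.6]
opening: 0.002
```

```bash
python3 -c "
from h import *
st()"
```

```text
t 2.6 tcp [647.6 -80.6 115.4] rack [ 53.1 -88.2] F [-1.   0.7  0.6] open 0.2 xdown [-0.002 -0.    -1.   ] zaxis deg rel rack y -180.8 q [ 0.12  0.53 -0.07 -0.   -0.98  1.49]
```

{"api": "servo_tool", "payload": {
  "plan": [
    [[12, -23, -15], [0, 0, 0.4]],
    [[12, -22, -15], [0, 0, 0.4]],
    [[0, 0, -15], [0, 0, 0]],
    [[0, 0, -10], [0, 0, 0]],
    [[0, 0, 0], [0, 0, 0]],
    [[0, 0, 0], [0, 0, 0]]
  ]
}}

```text
time_s: 3.35
ee_pos: [671.6, -122.4, 63.1]
tcp_rot: [1.4, 1.57, -0.105]
force: [0.5, -0.1, 0.6]
opening: 0.001
```

```bash
python3 -c "
from h import *
st(); snap('side','s1'); im=snap('top','t1'); a=cv2.resize(cv2.imread('pics/t1.png')[130:240,170:345],None,fx=3,fy=3);b=cv2.resize(cv2.imread('pics/s1.png')[110:280,210:385],None,fx=3,fy=3)[:290]
cv2.imwrite('pics/c1.png',np.vstack([a[:290],b]))"
```

```text
t 3.35 tcp [ 671.6 -122.4   63.1] rack [  74.4 -131.4] F [ 0.5 -0.1  0.6] open 0.1 xdown [ 0.001 -0.    -1.   ] zaxis deg rel rack y -179.8 q [ 0.06  0.62 -0.04  0.   -0.91  1.58]
```

View pics/c1.png

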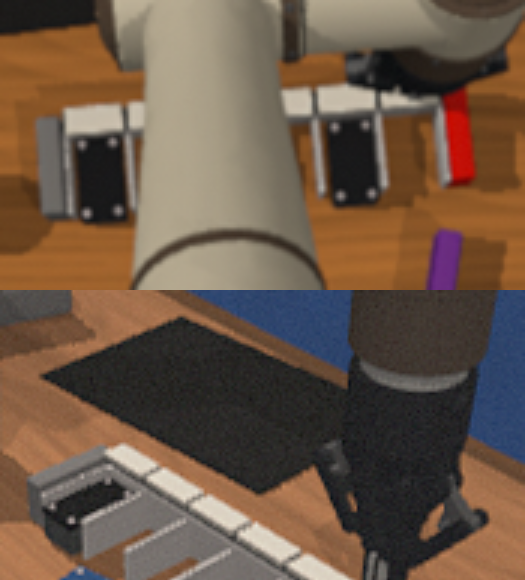

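The arm hides part of the scene, but the fingertip hangs over the pad next to the red cheek. Now a slow descent to contact.

{"api": "servo_tool", "payload": {
  "plan": [
    [[0, 0, -3], [0, 0, 0]],
    [[0, 0, -3], [0, 0, 0]],
    [[0, 0, -2], [0, 0, 0]],
    [[0, 0, -2], [0, 0, 0]],
    [[0, 0, -1], [0, 0, 0]],
    [[0, 0, 0], [0, 0, 0]]
  ]
}}

```text
time_s: 4.2
ee_pos: [671.2, -123.2, 51.5]
tcp_rot: [-0.457, 1.571, -1.963]
force: [-1.6, -0.2, 2.0]
opening: 0.001
```

{"api": "servo_tool", "payload": {
  "plan": [
    [[0, 0, -1], [0, 0, 0]],
    [[0, 0, 0], [0, 0, 0]],
    [[0, 0, 0], [0, 0, 0]]
  ]
}}

```text
time_s: 4.58
ee_pos: [671.2, -123.2, 50.5]
tcp_rot: [-0.487, 1.571, -1.993]
force: [-0.7, -0.5, 1.9]
opening: -0.002
```

Contact at about 2 N. I press slightly more and slide along the rail.

{"api": "servo_tool", "payload": {
  "plan": [
    [[0, 0, -1], [0, 0, 0]],
    [[0, 0, 0], [0, 0, 0]],
    [[-0.4, 6, 0], [0, 0, 0]],
    [[-0.4, 6, 0], [0, 0, 0]],
    [[-0.4, 6, 0], [0, 0, 0]],
    [[-0.4, 6, 0], [0, 0, 0]],
    [[-0.4, 6, 0], [0, 0, 0]],
    [[-0.4, 6, 0], [0, 0, 0]],
    [[-0.4, 6, 0], [0, 0, 0]],
    [[-0.4, 6, 0], [0, 0, 0]],
    [[-0.4, 6, 0], [0, 0, 0]],
    [[0, 0, 0], [0, 0, 0]]
  ]
}}

```text
time_s: 6.08
ee_pos: [667.6, -68.1, 49.2]
tcp_rot: [3.038, 1.57, 1.532]
force: [0.6, 0.5, 2.9]
opening: -0.001
```

{"api": "servo_tool", "payload": {
  "plan": [
    [[-0.4, 6, 0], [0, 0, 0]],
    [[-0.4, 6, 0], [0, 0, 0]],
    [[-0.4, 6, 0], [0, 0, 0]],
    [[-0.4, 6, 0], [0, 0, 0]],
    [[-0.4, 6, 0], [0, 0, 0]],
    [[-0.4, 6, 0], [0, 0, 0]],
    [[-0.4, 6, 0], [0, 0, 0]],
    [[-0.4, 6, 0], [0, 0, 0]],
    [[0, 0, 0], [0, 0, 0]],
    [[0, 0, 0], [0, 0, 0]]
  ]
}}

```text
time_s: 7.32
ee_pos: [664.4, -20.2, 49.2]
tcp_rot: [2.955, 1.57, 1.449]
force: [0.1, 2.5, 2.7]
opening: 0.003
```

```bash
python3 -c "
from h import *
st()"
```

```text
t 7.325 tcp [664.4 -20.2  49.2] rack [ 73.6 -29. ] F [0.1 2.5 2.7] open 0.3 xdown [ 0.     0.001 -1.   ] zaxis deg rel rack y -179.8 q [ 0.21  0.61 -0.1  -0.   -0.86  1.42]
```

Contact held throughout, 2.7–2.9 N, from rack y −132 to −29, ending on the third pad. Now lift off and go over the housing with the jaws open.

{"api": "servo_tool", "payload": {
  "plan": [
    [[0, 0, 15], [0, 0, 0]],
    [[0, 0, 25], [0, 0, 0]],
    [[0, 0, 25], [0, 0, 0]],
    [[-20, 9, 5], [0, 0, 1.6]],
    [[-20, 9, 0], [0, 0, 1.6]],
    [[-20, 9, 0], [0, 0, 1.6]],
    [[-20, 9, 0], [0, 0, 1.6]],
    [[-20, 9, 0], [0, 0, 1.6]],
    [[-20, 9, 0], [0, 0, 1.7]],
    [[-20, 8, 0], [0, 0, 1.6]],
    [[0, 0, 0], [0, 0, 0]],
    [[0, 0, 0], [0, 0, 0]]
  ]
}}

```text
time_s: 8.82
ee_pos: [525.1, 40.8, 119.8]
tcp_rot: [1.426, 1.57, 0.116]
force: [-0.3, -0.1, 0.8]
opening: 0.0
```

{"api": "servo_tool", "payload": {
  "plan": [
    [[0, 0, -15], [0, 0, 0]],
    [[0, 0, -15], [0, 0, 0]],
    [[0, 0, -15], [0, 0, 0]],
    [[0, 0, -15], [0, 0, 0]],
    [[0, 0, 0], [0, 0, 0]],
    [[0, 0, 0], [0, 0, 0]]
  ],
  "claw": 62
}}

```text
time_s: 9.57
ee_pos: [524.8, 41.0, 59.4]
tcp_rot: [1.186, 1.57, -0.123]
force: [-0.1, -1.2, 0.1]
opening: 0.723
```

```bash
python3 -c "
from h import *
st(); snap('side','s2'); im=snap('top','t2'); a=cv2.resize(cv2.imread('pics/t2.png')[150:270,180:330],None,fx=3.5,fy=3.5);b=cv2.resize(cv2.imread('pics/s2.png')[120:270,170:320],None,fx=3.5,fy=3.5)[-350:,:]
h=min(len(a),len(b));cv2.imwrite('pics/c2.png',np.vstack([a[:250],b]))"
```

```text
t 9.575 tcp [524.8  41.   59.4] rack [-62.   40.7] F [-0.1 -1.2  0.1] open 61.8 xdown [ 0. -0. -1.] zaxis deg rel rack y -168.5 q [ 0.39  0.41 -0.45  0.   -0.71  1.45]
```

View pics/c2.png

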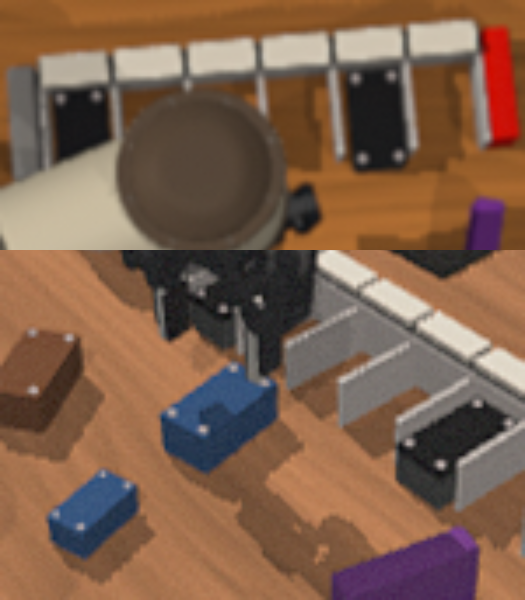

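The fingers straddle the housing line in the view, left finger near crop (170,315) and right near (255,350), above the box. Descend around it.

{"api": "servo_tool", "payload": {
  "plan": [
    [[0, 0, -12], [0, 0, 0]],
    [[0, 0, -12], [0, 0, 0]],
    [[0, 0, -9], [0, 0, 0]],
    [[0, 0, -9], [0, 0, 0]],
    [[0, 0, -7], [0, 0, 0]],
    [[0, 0, 0], [0, 0, 0]]
  ]
}}

```text
time_s: 10.42
ee_pos: [524.1, 40.7, 9.7]
tcp_rot: [-1.448, 1.569, -2.757]
force: [-0.6, -0.8, -0.2]
opening: 0.727
```

{"api": "servo_tool", "payload": {
  "plan": [
    [[0, 0, 0], [0, 0, 0]],
    [[0, 0, 0], [0, 0, 0]],
    [[0, 0, 0], [0, 0, 0]]
  ],
  "claw": 41
}}

```text
time_s: 10.8
ee_pos: [524.7, 41.1, 10.7]
tcp_rot: [1.715, 1.57, 0.406]
force: [-0.1, 1.3, 0.6]
opening: 0.48
```

{"api": "servo_tool", "payload": {
  "plan": [
    [[0.3, -4.9, 0], [0, 0, -0.8]],
    [[0.3, -4.9, 0], [0, 0, -0.8]],
    [[0.3, -4.9, 0], [0, 0, -0.8]],
    [[0.3, -4.9, 0], [0, 0, -0.8]],
    [[0.3, -4.9, 0], [0, 0, -0.8]],
    [[0.3, -4.9, 0], [0, 0, -0.8]],
    [[0.3, -4.9, 0], [0, 0, -0.8]],
    [[0.3, -4.9, 0], [0, 0, -0.8]],
    [[0.3, -4.9, 0], [0, 0, -0.8]],
    [[0.3, -4.9, 0], [0, 0, -0.8]],
    [[0.3, -4.9, 0], [0, 0, -0.8]],
    [[0.3, -4.9, 0], [0, 0, -0.8]],
    [[0.3, -4.9, 0], [0, 0, -0.8]],
    [[0.3, -4.9, 0], [0, 0, -0.9]],
    [[0, 0, 0], [0, 0, 0]]
  ]
}}

```text
time_s: 12.68
ee_pos: [528.4, -28.3, 10.2]
tcp_rot: [-1.259, 1.57, -2.766]
force: [0.8, -0.2, -0.6]
opening: 0.483
```

```bash
python3 -c "
from h import *
st()"
```

```text
t 12.675 tcp [528.4 -28.3  10.2] rack [-62.7 -28.7] F [ 0.8 -0.2 -0.6] open 41.3 xdown [-0.001 -0.    -1.   ] zaxis deg rel rack y -179.9 q [ 0.25  0.5  -0.48  0.   -0.59  1.38]
```

{"api": "servo_tool", "payload": {
  "plan": [
    [[0, 0, 0], [0, 0, 0]],
    [[0, 0, 0], [0, 0, 0]],
    [[0, 0, 10], [0, 0, 0]],
    [[0, 0, 25], [0, 0, 0]],
    [[0, 0, 30], [0, 0, 0]],
    [[-15, -1, 15], [0, 0, 0]],
    [[-30, -2, 10], [0, 0, 0]],
    [[-40, -2, 10], [0, 0, 0]],
    [[-40, -2, 10], [0, 0, 0]],
    [[0, 0, 0], [0, 0, 0]],
    [[0, 0, 0], [0, 0, 0]]
  ],
  "claw": 60
}}

```text
time_s: 14.05
ee_pos: [404.6, -34.5, 121.1]
tcp_rot: [1.688, 1.568, 0.182]
force: [1.0, 0.2, 0.4]
opening: 0.703
```

```bash
cat > b.py <<'E'
import sys; from m import *
st(); f=sys.argv[1]; snap('side','s'+f); snap('top','t'+f)
H,S,V=cv2.split(cv2.cvtColor(cv2.imread(f'pics/t{f}.png'),cv2.COLOR_BGR2HSV))
bl=((H>100)&(H<125)&(S>110)).astype(np.uint8)
(ct,sz,an),A=rect(bl,"top",30,(225,170,300,245)); print("housing",ct,sz,an,A,"rack",r(ct).round(1),"rel deg",an-np.degrees(yaw))
a=cv2.resize(cv2.imread(f'pics/t{f}.png')[150:235,180:330],None,fx=3.5,fy=3.5);b=cv2.resize(cv2.imread(f'pics/s{f}.png')[165:250,190:340],None,fx=3.5,fy=3.5)
cv2.imwrite(f'pics/c{f}.png',np.vstack([a,b]))
E
python3 b.py 3
```

```text
t 14.05 tcp [404.6 -34.5 121.1] rack [-186.7  -27.2] F [1.  0.2 0.4] open 60.0 xdown [ 0.002  0.    -1.   ] zaxis deg rel rack y -179.8 q [ 0.32  0.14 -0.66  0.   -0.77  1.32]
housing (528.134521484375, -27.702377319335938) (69.0066146850586, 35.72357940673828) 3.3932793140411377 313.0 rack [-62.9 -28.1] rel deg -0.13041112601342508
```

View pics/c3.png

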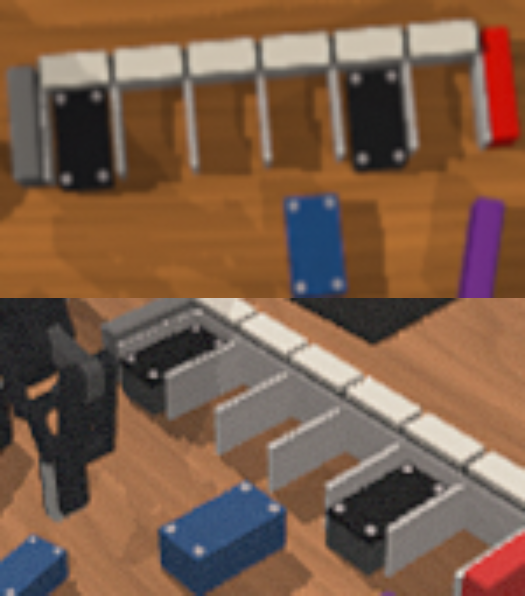

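The housing stands before gap 3 at rack (−62.9, −28.1), parallel to the gap within 0.2°. The crop shows it about 2–3 mm towards the red side. I'll push from the tail with nearly shut fingers, drifting +2 mm in y.

{"api": "servo_tool", "payload": {
  "plan": [
    [[20, 1, 0], [0, 0, 0]],
    [[20, 1, 0], [0, 0, 0]],
    [[24, 1, 0], [0, 0, 0]],
    [[0, 0, -20], [0, 0, 0]],
    [[0, 0, -30], [0, 0, 0]],
    [[0, 0, -30], [0, 0, 0]],
    [[0, 0, -20], [0, 0, 0]],
    [[0, 0, -10], [0, 0, 0]],
    [[0, 0, 0], [0, 0, 0]],
    [[0, 0, 0], [0, 0, 0]]
  ],
  "claw": 8
}}

```text
time_s: 15.4
ee_pos: [468.5, -31.5, 10.9]
tcp_rot: [1.703, 1.569, 0.197]
force: [-0.1, 0.4, 0.6]
opening: 0.094
```

```bash
python3 -c "
from h import *
st()"
```

```text
t 15.4 tcp [468.5 -31.5  10.9] rack [-122.7  -28.3] F [-0.1  0.4  0.6] open 8.0 xdown [ 0.001  0.    -1.   ] zaxis deg rel rack y -179.8 q [ 0.28  0.42 -0.63  0.   -0.52  1.36]
```

{"api": "servo_tool", "payload": {
  "plan": [
    [[5, 0.3, 0], [0, 0, 0]],
    [[5, 0.3, 0], [0, 0, 0]],
    [[4, 0.3, 0], [0, 0, 0]],
    [[4, 0.6, 0], [0, 0, 0]],
    [[4, 0.6, 0], [0, 0, 0]],
    [[4, 0.6, 0], [0, 0, 0]],
    [[4, 0.6, 0], [0, 0, 0]],
    [[4, 0.6, 0], [0, 0, 0]],
    [[4, 0.6, 0], [0, 0, 0]],
    [[0, 0, 0], [0, 0, 0]]
  ]
}}

```text
time_s: 16.65
ee_pos: [506.4, -27.0, 10.4]
tcp_rot: [1.652, 1.57, 0.146]
force: [-0.8, -0.3, 0.2]
opening: 0.094
```

```bash
python3 b.py 4
```

```text
t 16.65 tcp [506.4 -27.   10.4] rack [-84.5 -26.1] F [-0.8 -0.3  0.2] open 8.0 xdown [ 0.001  0.    -1.   ] zaxis deg rel rack y -179.8 q [ 0.27  0.47 -0.54  0.   -0.56  1.37]Traceback (most recent call last):
  File "b.py", line 5, in <module>
    (ct,sz,an),A=rect(bl,"top",30,(225,170,300,245)); print("housing",ct,sz,an,A,"rack",r(ct).round(1),"rel deg",an-np.degrees(yaw))
                 ~~~~^^^^^^^^^^^^^^^^^^^^^^^^^^^^^^^
  File "m.py", line 4, in rect
    cs,_=cv2.findContours(m,cv2.RETR_EXTERNAL,cv2.CHAIN_APPROX_NONE); c=max(cs,key=cv2.contourArea)
                                                                        ~~~^^^^^^^^^^^^^^^^^^^^^^^^
ValueError: max() iterable argument is empty
```

```bash
python3 -c "
import cv2
b=cv2.imread('pics/s4.png')[165:255,200:330];cv2.imwrite('pics/c4.png',cv2.resize(b,None,fx=5,fy=5,interpolation=cv2.INTER_CUBIC))"
```

```text
(no output)
```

View pics/c4.png

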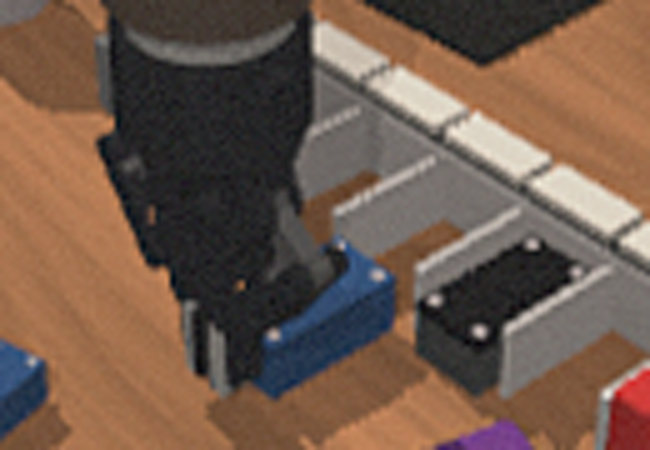

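```bash
python3 -c "
from h import *
for u in((397,283),(262,347),(340,237)): print(r(ray('side',[200+u[0]/5,165+u[1]/5],30)[0]).round(1))
for y in(-52,0): print(y,r(ray('side',proj('side',[*w(0,y),36])[0],36)[0]), (proj('side',[*w(0,y),36])[0]-[200,165])*5)"
```

```text
[ -6.  -47.3]
[-75.1 -40.9]
[-3.2 -8.2]
-52 [-8.04659298e-14 -5.20000000e+01] [415.45855171 271.27676097]
0 [-1.24662561e-13 -1.74745021e-13] [332.91711629 214.49038968]
```

The front corners read rack (−6, −47) and (−3, −8). The nose is at the mouth with 2.7 mm and 6 mm clearance and a few degrees of skew, so it will enter. I continue, with a small +y drift, watching the force.

{"api": "servo_tool", "payload": {
  "plan": [
    [[4, 0.6, 0], [0, 0, 0]],
    [[4, 0.6, 0], [0, 0, 0]],
    [[4, 0.6, 0], [0, 0, 0]],
    [[4, 0.3, 0], [0, 0, 0]],
    [[4, 0.3, 0], [0, 0, 0]],
    [[0, 0, 0], [0, 0, 0]]
  ]
}}

```text
time_s: 17.5
ee_pos: [526.6, -24.6, 10.3]
tcp_rot: [1.676, 1.569, 0.17]
force: [0.1, -0.5, 0.7]
opening: 0.092
```

{"api": "servo_tool", "payload": {
  "plan": [
    [[4, 0.3, 0], [0, 0, 0]],
    [[4, 0.3, 0], [0, 0, 0]],
    [[4, 0.3, 0], [0, 0, 0]],
    [[4, 0.2, 0], [0, 0, 0]],
    [[4, 0.2, 0], [0, 0, 0]],
    [[0, 0, 0], [0, 0, 0]]
  ]
}}

```text
time_s: 18.25
ee_pos: [546.4, -23.4, 10.4]
tcp_rot: [1.639, 1.57, 0.133]
force: [-0.5, 0.3, 0.0]
opening: 0.096
```

{"api": "servo_tool", "payload": {
  "plan": [
    [[4, 0.3, 0], [0, 0, 0]],
    [[4, 0.3, 0], [0, 0, 0]],
    [[4, 0.2, 0], [0, 0, 0]],
    [[4, 0.2, 0], [0, 0, 0]],
    [[2, 0.1, 0], [0, 0, 0]],
    [[0, 0, 0], [0, 0, 0]]
  ]
}}

```text
time_s: 19.0
ee_pos: [564.2, -22.3, 10.3]
tcp_rot: [1.659, 1.57, 0.153]
force: [-0.3, -0.5, -0.3]
opening: 0.093
```

```bash
python3 -c "
from h import *
st();snap('side','s5');b=cv2.imread('pics/s5.png')[165:255,200:330];cv2.imwrite('pics/c5.png',cv2.resize(b,None,fx=5,fy=5,interpolation=cv2.INTER_CUBIC))"
```

```text
t 19.0 tcp [564.2 -22.3  10.3] rack [-26.6 -24.9] F [-0.3 -0.5 -0.3] open 7.9 xdown [ 0.001  0.    -1.   ] zaxis deg rel rack y -179.8 q [ 0.25  0.54 -0.39  0.   -0.64  1.39]
```

View pics/c5.png

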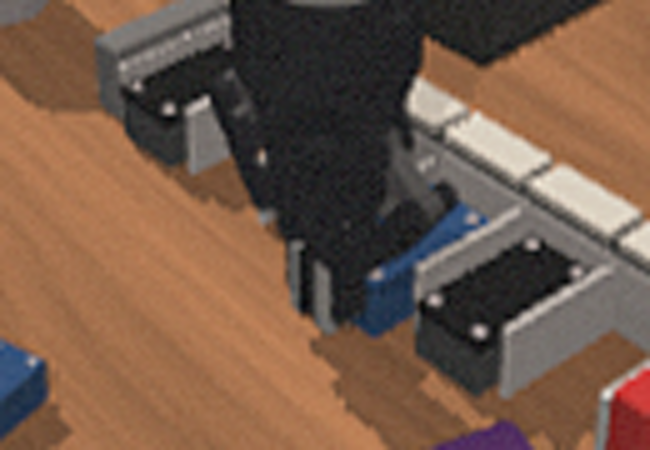

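The housing is inside gap 3. Last stretch, in small steps until the back wall stops it.

{"api": "servo_tool", "payload": {
  "plan": [
    [[2, 0.1, 0], [0, 0, 0]],
    [[2, 0.1, 0], [0, 0, 0]],
    [[2, 0.1, 0], [0, 0, 0]],
    [[2, 0.1, 0], [0, 0, 0]],
    [[0, 0, 0], [0, 0, 0]]
  ]
}}

```text
time_s: 19.68
ee_pos: [572.1, -21.9, 10.3]
tcp_rot: [1.585, 1.57, 0.079]
force: [-0.5, -0.3, -0.5]
opening: 0.091
```

{"api": "servo_tool", "payload": {
  "plan": [
    [[1, 0.1, 0], [0, 0, 0]],
    [[1, 0.1, 0], [0, 0, 0]],
    [[0, 0, 0], [0, 0, 0]]
  ]
}}

```text
time_s: 20.05
ee_pos: [573.9, -21.8, 10.3]
tcp_rot: [1.638, 1.57, 0.132]
force: [-0.6, -0.1, 0.3]
opening: 0.093
```

{"api": "servo_tool", "payload": {
  "plan": [
    [[1, 0.1, 0], [0, 0, 0]],
    [[1, 0.1, 0], [0, 0, 0]],
    [[0, 0, 0], [0, 0, 0]]
  ]
}}

```text
time_s: 20.42
ee_pos: [575.9, -21.6, 10.3]
tcp_rot: [1.671, 1.57, 0.165]
force: [0.7, -0.1, -0.8]
opening: 0.094
```

{"api": "servo_tool", "payload": {
  "plan": [
    [[1, 0.1, 0], [0, 0, 0]],
    [[1, 0.1, 0], [0, 0, 0]],
    [[0, 0, 0], [0, 0, 0]]
  ]
}}

```text
time_s: 20.8
ee_pos: [576.6, -21.6, 10.2]
tcp_rot: [-1.505, 1.568, -3.012]
force: [-5.1, -0.2, 2.3]
opening: 0.097
```

{"api": "servo_tool", "payload": {
  "plan": [
    [[1, 0.1, 0], [0, 0, 0]],
    [[0, 0, 0], [0, 0, 0]]
  ]
}}

```text
time_s: 21.05
ee_pos: [576.6, -21.6, 10.0]
tcp_rot: [-1.507, 1.566, -3.013]
force: [-6.3, -0.1, 4.0]
opening: 0.093
```

{"api": "servo_tool", "payload": {
  "plan": [
    [[1, 0.1, 0], [0, 0, 0]],
    [[0, 0, 0], [0, 0, 0]]
  ]
}}

```text
time_s: 21.3
ee_pos: [576.6, -21.7, 9.9]
tcp_rot: [-1.503, 1.564, -3.01]
force: [-7.9, -0.0, 6.5]
opening: 0.09
```

The wall stopped it: TCP stalled at rack x≈−14, force rising to 8 N. Draw back, then up and away.

{"api": "servo_tool", "payload": {
  "plan": [
    [[-3, -0.2, 0], [0, 0, 0]],
    [[-5, -0.3, 0], [0, 0, 0]],
    [[-15, -1, 0], [0, 0, 0]],
    [[-15, -1, 0], [0, 0, 0]],
    [[0, 0, 20], [0, 0, 0]],
    [[0, 0, 30], [0, 0, 0]],
    [[-30, -2, 30], [0, 0, 0]],
    [[-40, -2, 30], [0, 0, 0]],
    [[-40, -2, 10], [0, 0, 0]],
    [[-30, -2, 0], [0, 0, 0]],
    [[0, 0, 0], [0, 0, 0]],
    [[0, 0, 0], [0, 0, 0]]
  ]
}}

```text
time_s: 22.8
ee_pos: [403.2, -31.3, 131.0]
tcp_rot: [1.665, 1.568, 0.159]
force: [0.0, -0.0, 0.0]
opening: 0.092
```

```bash
sed -i 's/(225,170,300,245)/(240,160,280,225)/' b.py; python3 b.py 6
```

```text
t 22.8 tcp [403.2 -31.3 131. ] rack [-187.8  -24. ] F [ 0. -0.  0.] open 7.9 xdown [ 0.003  0.001 -1.   ] zaxis deg rel rack y -179.8 q [ 0.33  0.12 -0.65  0.   -0.8   1.31]
housing (619.3698120117188, -18.736675262451172) (69.41039276123047, 36.57575607299805) 3.6826980113983154 314.0 rack [ 28.7 -24.7] rel deg 0.15900757134375265
```

View pics/c6.png

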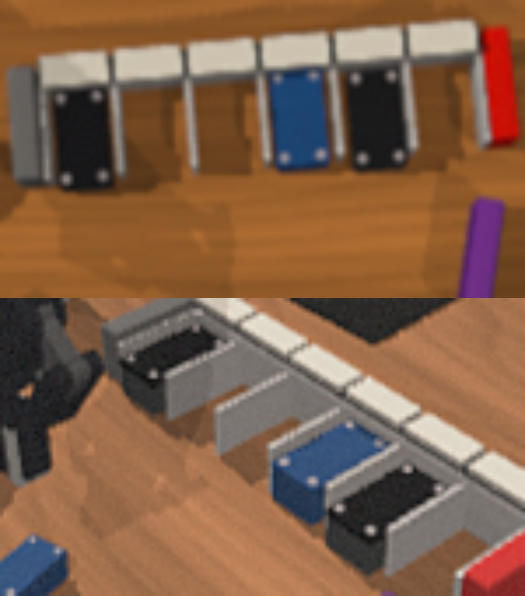

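Run:
```python
from m import *
for f in("t6","top0"):
    H,S,V=cv2.split(cv2.cvtColor(cv2.imread(f"pics/{f}.png"),cv2.COLOR_BGR2HSV))
    bk=(V<45).astype(np.uint8)
    for roi in((190,172,218,206),(276,166,300,202)):
        (ct,sz,an),A=rect(bk,"top",30,roi); print(f,r(ct).round(1),np.round(sz,1),round(an-3.5,1))
```

```text
t6 [ 26.7 129.5] [70.6 37.6] 0.3
t6 [ 23.9 -79.4] [70.8 37.4] -0.5
top0 [ 26.8 129.6] [70.3 37.8] -0.1
top0 [ 23.9 -79.6] [70.8 37.8] -0.6
```

Run:
```python
import cv2,numpy as np
a=cv2.resize(cv2.imread('pics/t6.png')[155:203,245:302],None,fx=9,fy=9,interpolation=cv2.INTER_CUBIC)[:, :400]
b=cv2.resize(cv2.imread('pics/s6.png')[195:243,262:306],None,fx=9,fy=9,interpolation=cv2.INTER_CUBIC)
cv2.imwrite('pics/c7.png',np.hstack([a,b]))
from h import *
print((proj('top',[[*w(66,-26),30],[*w(-4,-26),30],[*w(0,-50),36],[*w(0,0),36]])-[245,155])*9)
print((proj('side',[[*w(66,-26),30],[*w(-4,-26),30],[*w(0,-50),36],[*w(0,0),36]])-[262,195])*9+[400,0])
```

```text
[[172.36311406 125.73095915]
 [194.8085629  373.4375053 ]
 [281.16238466 348.2829757 ]
 [ 99.6428547  363.59115652]]
[[708.98472532  76.27461455]
 [501.33622947 192.84907587]
 [583.89851285 214.22062953]
 [441.25080932 116.08270143]]
```

View pics/c7.png

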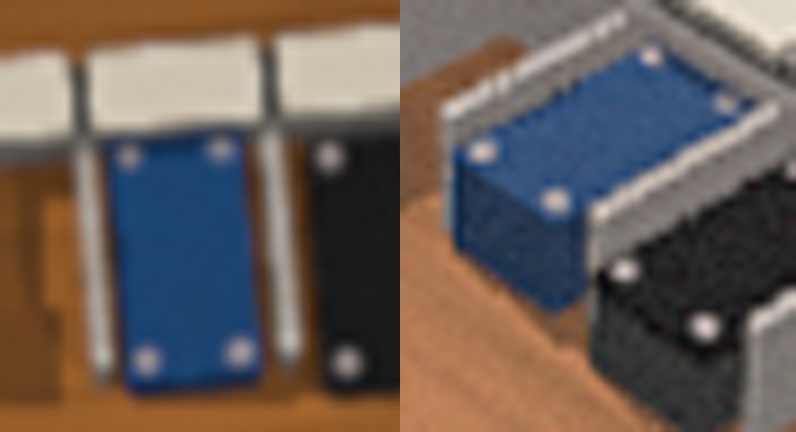

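The last zoom shows the blue housing against the back wall, with no bench visible at its rear end (left part, row 135) and its tail just proud of the plates. Handing in.

```bash
python3 -c "
from h import *
print(job.close_job()); print(arm.observe()['time_s'])"
```

```text
the job is handed in; nothing more can be done
None
the job is handed in; nothing more can be done
```

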